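# Load a small carton into the lidded tool chest

### The job

A small carton is lying on the closed lid of the grey tool chest. Set the carton down on the cork mat, then swing the lid up and over past its balance point so that it stays open by itself, and finally stand the carton on end on the floor of the chest's empty bay, lowering it in by hand rather than dropping it. Leave the tape roll and the stamp by the mat where they are.

Things in the scene. Friction and masses are not known exactly. Their poses are not given: they have to be found in the camera images.
- chest: Grey sheet-metal tool chest fixed to the bench, outer 190 (x) x 300 (y) x 122 mm high without lid, walls 5 mm, floor top 6 mm above the bench. Origin: centre of its underside; its x axis points from its front (robot side) to its hinges, y to its left, z up; its yaw varies. A 95 mm high, 5 mm thick partition at its y = 0 halves it; the bay at +y holds a fixed white roll, the bay at -y is empty.
- empty_bay (a point): Centre of the inner floor of the empty bay (chest frame x 0, y -74 mm, z 6 mm). The bay is 180 (chest x) x 142 (chest y) mm; its rim is 116 mm above this point.
- lid (a joint): Angle of the chest's lid in rad: 0 closed, 1.92 its open stop. Grey plate 210 x 304 x 10 mm, 0.45 kg, hinged along the chest's rear top edge (axis along chest y), opening up and backwards; closed, its top is 134 mm above the bench and it overhangs the chest's front by 20 mm. The hinge has little friction: below about 1.45 rad the lid falls shut, above about 1.6 it falls on to its stop and stays there.
- lid_handle (a point): Centre of the lid's T handle: dark steel bar 14 mm thick and 50 mm long along chest y (free at both ends), on a 12 x 16 mm stem in its middle, 30 mm above the lid's top face and 25 mm behind its front edge. With the lid closed it is 164 mm above the bench; it lies 185 mm ahead of the hinge axis and 40 mm above it, and turns with the lid. A grasp over the bar's two ends can pivot about the bar.
- lid_hinge (a point): Middle of the lid's hinge axis, chest frame x +95, y 0, z 124 mm.
- small_carton: Small sealed brown cardboard carton with a paper tape band, 105 x 50 x 45 mm, about 0.14 kg, rigid. Origin: centre of its underside as it lies at the start; its x axis runs along the 105 mm length, y across the 50 mm width, z along the 45 mm height. It starts lying on the closed lid, behind the handle, its length roughly along the chest's y. Standing on end (x axis vertical, either end up) it is 105 mm tall, and just fits below the chest's rim.
- carton_center (a point): Centre of the small carton.
- mat: Square cork mat fixed on the bench to the right of the chest, 180 x 180 x 4 mm, clear of other things; origin at the centre of its underside. The place to set the carton down.
- cream_roll: Bystander: cream tape roll, 100 mm across, 50 mm high, lying flat beyond the mat; origin under its centre.
- wooden_stamp: Bystander: hand stamp with wooden knob, 28 x 50 x 69 mm, standing to the right and in front of the mat; origin under its centre.
There are look-alikes about, which are no part of the job. Leave any purple look-alike of the small_carton alone.

How it is judged (in metres and radians):
On the way, in this order (a step that is already met when the one before it is completed fails the run):
1. the small carton rests on the cork mat, let go, while the lid is still shut (x of carton_center in the frame of mat between -0.1 and 0.1 m and y of carton_center in the frame of mat between -0.1 and 0.1 m and height (world z) of carton_center below 0.075 m and linear speed of small_carton below 0.03 m/s and contact force between small_carton and the fingers below 0.3 N and value of joint lid below 0.15 rad), for 0.2 s.
2. the lid is open past its balance point and nothing of the robot touches it (value of joint lid above 1.75 rad and contact force between lid and the arm below 0.3 N and contact force between lid and the fingers below 0.3 N), for 0.3 s.
3. the carton, still in the fingers, is down on end at the floor of the empty bay (within 20 mm) (x of carton_center in the frame of chest between -0.085 and 0.085 m and y of carton_center in the frame of chest between -0.14 and -0.008 m and (angle between small_carton's own x axis and vertical below 0.15 rad or angle between small_carton's own x axis and vertical above 2.99 rad) and z of carton_center in the frame of chest below 0.0785 m and contact force between small_carton and the fingers above 0.5 N), for 0.05 s.
At the end, for the whole second after the job is handed in: The small carton stands on end (within 0.15 rad) on the floor of the chest's empty bay, let go and at rest, and the lid is open by itself at more than 1.75 rad (x of carton_center in the frame of chest between -0.085 and 0.085 m and y of carton_center in the frame of chest between -0.14 and -0.008 m and (angle between small_carton's own x axis and vertical below 0.15 rad or angle between small_carton's own x axis and vertical above 2.99 rad) and z of carton_center in the frame of chest between 0.05 and 0.066 m and contact force between small_carton and the fingers below 0.3 N and linear speed of small_carton below 0.02 m/s and value of joint lid above 1.75 rad); the robot touches nothing.
It fails at once if a bystander (tape roll or stamp) is shifted by more than 30 mm (distance of any of cream_roll, wooden_stamp from where it was at the start of the episode above 0.03 m).
It also fails if it takes over 72 s, if anything falls off the work surface, if the arm or the gripper's body presses on something with over 40 N, if the wrist force passes 120 N, or if a joint passes its speed limit or range.

### The arm

A 7-joint arm with a two-finger parallel gripper is mounted at the origin on a cart in front of the work surface, level with it; the furniture and walls round the work are solid. World frame = base frame: x ahead of the robot, y to its left, z up, the work surface at z = 0. Lengths are in m, angles in degrees, forces in N, time in s.
With the tool pointing down it reaches from about 0.425 to 0.875 m from the base axis. Payload 4.7 kg.
Tool frame: the origin (TCP) lies between the finger pads; the fingertips stand 8 mm ahead of it and the grasp point (between the pads) lies 11 mm behind it; z points along the fingers, y is the line along which they close (so a half turn about z gives the same grasp; the last joint's range is limited). The gripper opens to 87 mm and grips with 3 to 60 N. Pads are 19 mm wide; open, the fingers measure 117 mm over their backs; the gripper's body (75 mm by 190 mm) begins 51 mm behind the grasp point.
Start: joints at [-65.884, 18.392, -4.016, 83.108, 1.295, 78.541, -3.26], TCP at [0.257, 0.597, 0.194] pointing down, gripper open.
Joint ranges: [-163.93, 163.93], [-17.29, 119.83], [-79.2, 71.16], [3.27, 140.29], [-89.18, 269.18], [5.43, 117.66], [-154.24, 154.24]. Speed limits (degrees/s): [147.25, 147.25, 180, 180, 180, 180, 180].

### API

Orientations are given as [roll, pitch, yaw] about the fixed x, y, z axes, in that order (R = Rz(yaw) Ry(pitch) Rx(roll)).
In Python, from cell import env, viewer gives the robot as it stands. The module is installed in compiled form; this text tells all that it offers.
- The arm moves only by the tool arm_command, never from a script. Its argument "series" is a list of rows, each a list of 2 entries, a list of its own where there are three numbers: the shift along the tool's x, y, z in mm, then the turn about the tool's z in rad. A call has exactly 5 rows; each row is the pose to reach, as a shift and turn from the pose commanded when the call began, along the tool's axes at that moment; what a row does not reach only later rows make up. A row lasts 1/10 s, in which the tool goes at most 50 mm and 8.59 degrees, less where a joint would pass 70% of its speed; a pose out of reach is approached as far as the arm can. A call with a gripper value outside its range is refused whole. "grip" is the gripper command: -1 is fully open, 1 is shut, values between are in proportion, set as the call begins (left out, the last holds). The fingers move at their own pace and stop on an object; "grip_force" is the grip in N (left out, the last holds). Time passes only in rows, so rows that repeat a pose let the fingers close, or fill a call up. It gives the time, the measured TCP pose, the force, the opening and the grip force at its end, in the units of the state.
- env.get_obs(): the state, without advancing time (a new reading comes with each control period).
- viewer.read_camera(name): name is "side" or "top"; returns (picture, depth): 400x640x3 uint8, blue, green, red; 400x640 float32, m along the optical axis (not along the pixel's ray), 0 where there is no reading.
- viewer.calibration(name): a dict with "K" (3x3 intrinsics, pixels), "dist" ([k1, k2, p1, p2, k3] as OpenCV has them; the pictures are not rectified), "T" (4x4, takes a point from camera to world coordinates). Camera axes: x right, y up, looking along -z (the intrinsics and any distortion apply to the point x, -y, -z); pixel columns grow to the right and rows downward; lengths in m; the calibration is good to about 2 mm. A picture is of the moment at which its call begins. calibration takes no time and is no camera call.
- env.sign_off(): hands the job in; it is judged then, once.
The state is a dict: "time_s": time; "qpos": joint angles; "joint_velocities": joint speeds; "effort": joint torques, N m; "tool_pos": TCP position; "tool_rot": TCP orientation; "force": force on the tool from outside, world axes, zero at the start; "wrist_torque": the same for the moment, N m; "grip_width": finger opening in m; "grasp_force": force on a finger pad.
Only numpy, scipy, OpenCV 4.12 (cv2) and the standard library are available. Lean on these libraries where they do the work, as an engineer would, in place of code of your own. Each camera call takes 0.05 s, during which the arm holds its last target. There are 200 camera calls.

## Working session

There is one attempt and no reset: what is moved stays moved. The work goes in short steps, Python scripts to look and compute and a tool call to move; the robot and the scene stay as the last step left them, time stands still between calls to the robot, and variables do not carry over. Pictures are saved under pics/ and viewed, at most 10 in all, crops included, and the job is handed in when it is done.

Besides the shell and the picture viewer there is one more tool, called after ">>>" as name(argument=value, ...) on one line, values as JSON. arm_command: Moves the arm, as the interface text tells. Its arguments: {"type":"object","properties":{"series":{"type":"array"},"grip":{"type":"number"},"grip_force":{"type":"number"}},"required":["series"]}

```bash
mkdir -p pics
cat > h.py <<'E'
import numpy as np, cv2
from cell import env, viewer
def snap(n,f):
    p,d=viewer.read_camera(n); cv2.imwrite(f'pics/{f}.png',p); np.save(f'pics/{f}.npy',d); return p,d
def world(n,d,uv):
    c=viewer.calibration(n); out=[]
    for u,v in uv:
        x,y=cv2.undistortPoints(np.array([[[u,v]]],float),np.array(c['K']),np.array(c['dist']))[0,0]
        w=d[max(0,int(v)-1):int(v)+2,max(0,int(u)-1):int(u)+2]; z=np.median(w[w>0]) if (w>0).any() else np.nan
        out.append((np.array(c['T'])@[x*z,-y*z,-z,1])[:3])
    return np.array(out)
E
python3 - <<'E'
from h import *
a,_=snap('top','t0'); b,_=snap('side','s0')
print(env.get_obs()); print(viewer.calibration('top')['T'],viewer.calibration('side')['T'])
E
```

```text
{'time_s': 0.1, 'qpos': array([-65.88272474,  18.43551394,  -4.01547996,  83.1677807 ,
         1.29500498,  78.54108711,  -3.25844282]), 'joint_velocities': array([-0.01502396, -0.07155645, -0.04937199, -0.10690544,  0.0457525 ,
       -0.00201099, -0.0456593 ]), 'effort': array([ 2.68180656e-04, -4.92569125e+01, -4.05537849e-01, -3.13399637e+01,
       -6.39991555e-02,  3.94773670e-02,  1.12851985e-04]), 'tool_pos': array([0.25703549, 0.5964265 , 0.19336412]), 'tool_rot': array([-1.79900850e+02,  5.47626833e-03,  1.56693830e+02]), 'force': array([-0.33002579,  0.10715405, -0.04426553]), 'wrist_torque': array([0.00413191, 0.0409584 , 0.01512853]), 'grasp_force': 0.0, 'grip_width': 0.08698711656337409}
[[-2.69327128e-02  9.81273864e-01 -1.90725545e-01  2.06388876e-01]
 [-9.99636958e-01 -2.62925111e-02  5.88689457e-03  2.47526274e-02]
 [ 7.62002286e-04  1.90814853e-01  9.81625749e-01  1.83371081e+00]
 [ 0.00000000e+00  0.00000000e+00  0.00000000e+00  1.00000000e+00]] [[ 0.99281807  0.07253532 -0.09513629  0.36647007]
 [-0.11945713  0.55784396 -0.82130391 -1.32474302]
 [-0.00650234  0.82677007  0.56250242  1.03469475]
 [ 0.          0.          0.          1.        ]]
```

View pics/t0.png

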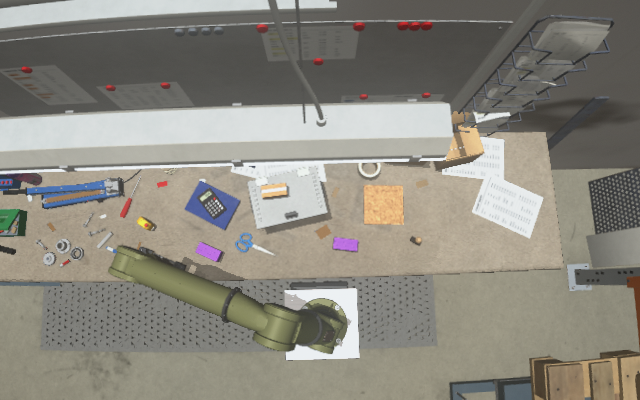

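View pics/s0.png

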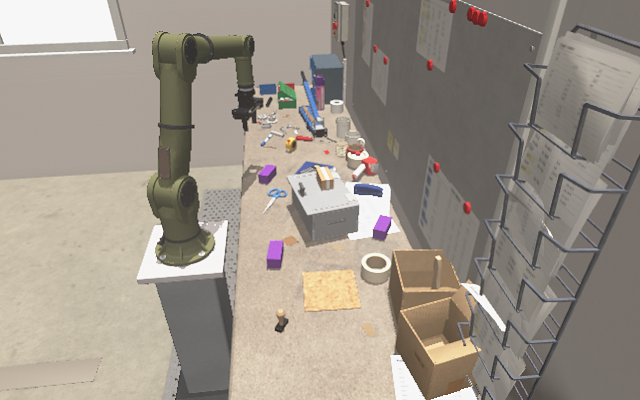

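Top view: brown carton with a tape band on the lid at (274,190), handle at (291,215), mat at (384,204), tape roll at (369,168), stamp at (416,240). Purple cartons at (209,252) and (346,244) are look-alikes; the brown one on the lid fits. I'll confirm in a crop.

Run:
```python
from h import *
p=cv2.imread('pics/t0.png'); d=np.load('pics/t0.npy')
cv2.imwrite('pics/c0.png',cv2.resize(p[150:250,235:435],None,fx=4,fy=4,interpolation=cv2.INTER_CUBIC))
pts=[(264,190),(274,191),(285,191),(291,215),(300,205),(260,215),(315,185),(384,204),(369,160),(416,240),(285,130),(285,150),(346,244),(440,150)]
for q,w in zip(pts,world('top',d,pts)): print(q,w.round(3))
s=np.load('pics/s0.npy')
for q,w in zip([(331,290),(375,262),(281,320),(325,172),(303,187),(382,225)],world('side',s,[(331,290),(375,262),(281,320),(325,172),(303,187),(382,225)])): print('s',q,w.round(3))
```

```text
(264, 190) [0.56  0.224 0.178]
(274, 191) [0.555 0.183 0.177]
(285, 191) [0.553 0.138 0.178]
(291, 215) [0.455 0.115 0.164]
(300, 205) [0.501 0.078 0.132]
(260, 215) [0.462 0.246 0.136]
(315, 185) [0.584 0.013 0.136]
(384, 204) [ 0.518 -0.299  0.002]
(369, 160) [ 0.424 -0.086  1.069]
(416, 240) [ 0.346 -0.42   0.06 ]
(285, 130) [0.465 0.071 1.133]
(285, 150) [0.435 0.073 1.111]
(346, 244) [ 0.339 -0.115  0.046]
(440, 150) [ 0.431 -0.217  1.102]
s (331, 290) [ 0.52  -0.303  0.003]
s (375, 262) [ 0.692 -0.203  0.021]
s (281, 320) [ 0.348 -0.438  0.032]
s (325, 172) [0.564 0.193 0.176]
s (303, 187) [0.465 0.098 0.17 ]
s (382, 225) [ 0.761 -0.018  0.043]
```

View pics/c0.png

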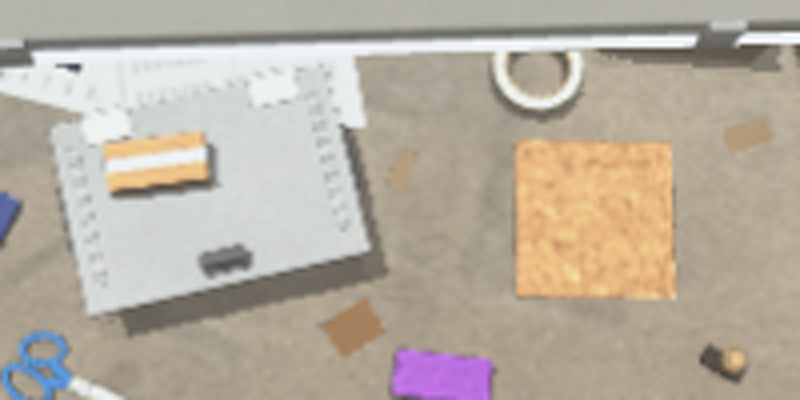

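The crop confirms it: a brown carton with a paper band, corners about (105,145), (205,133), (210,180), (112,190). The purple carton at (440,375) is the look-alike.

```bash
cat >> h.py <<'E'
def plane(n,uv,z):
    c=viewer.calibration(n);T=np.array(c['T']);out=[]
    for u,v in uv:
        x,y=cv2.undistortPoints(np.array([[[u,v]]],float),np.array(c['K']),np.array(c['dist']))[0,0]
        r=T[:3,:3]@[x,-y,-1]; out.append(T[:3,3]+r*(z-T[2,3])/r[2])
    return np.array(out)
def crop(l): return [(235+u/4-.375,150+v/4-.375) for u,v in l]
E
python3 - <<'E'
from h import *
np.set_printoptions(precision=4,suppress=True)
ang=lambda a:np.degrees(np.arctan2(a[1],a[0]))
L=plane('top',crop([(92,313),(370,250),(55,128),(340,63)]),.134); print('lid',L, ang(L[0]-L[1]), ang(L[2]-L[0]))
C=plane('top',crop([(105,144),(205,132),(211,180),(113,190)]),.179); print('carton',C,C.mean(0),ang(C[0]-C[1]),ang(C[3]-C[2]))
H=plane('top',crop([(202,265),(250,255)]),.171); print('handle',H,H.mean(0))
M=plane('top',crop([(516,141),(672,142),(675,298),(516,297)]),.004);print('mat',M,M.mean(0))
d=np.load('pics/t0.npy')
# depth-mask approach
vv,uu=np.mgrid[150:235,235:335]; uv=np.c_[uu.ravel(),vv.ravel()]
W=world('top',d,uv)
m=(W[:,2]>.165)&(W[:,2]<.19)&(W[:,0]>.5); r=cv2.minAreaRect(W[m][:,:2].astype(np.float32)*1000); print('carton',r,W[m].mean(0))
m=(W[:,2]>.125)&(W[:,2]<.145)&(W[:,0]<.72); r=cv2.minAreaRect(W[m][:,:2].astype(np.float32)*1000); print('lid',r,cv2.boxPoints(r))
m=(W[:,2]>.15)&(W[:,2]<.185)&(W[:,0]<.5); r=cv2.minAreaRect(W[m][:,:2].astype(np.float32)*1000); print('handle',r,W[m].mean(0))
E
```

```text
lid [[ 0.4086  0.2567  0.134 ]
 [ 0.4673 -0.0346  0.134 ]
 [ 0.6074  0.2961  0.134 ]
 [ 0.6704 -0.0092  0.134 ]] 101.3856378512849 11.204726307436546
carton [[0.5783 0.237  0.179 ]
 [0.5882 0.1334 0.179 ]
 [0.5375 0.1279 0.179 ]
 [0.5297 0.2288 0.179 ]] [0.5584 0.1817 0.179 ] 95.44638862735299 94.40066662572579
handle [[0.4507 0.1388 0.171 ]
 [0.4598 0.0896 0.171 ]] [0.4552 0.1142 0.171 ]
mat [[ 0.6086 -0.2101  0.004 ]
 [ 0.6028 -0.3896  0.004 ]
 [ 0.4231 -0.3809  0.004 ]
 [ 0.4295 -0.2013  0.004 ]] [ 0.516  -0.2955  0.004 ]
carton ((559.164794921875, 185.07203674316406), (52.74696731567383, 101.87571716308594), 6.76230001449585) [0.5573 0.1843 0.1782]
lid ((540.170166015625, 135.3143310546875), (217.2454071044922, 300.92852783203125), 11.690070152282715) [[403.3138 260.6488]
 [464.2872 -34.0379]
 [677.0265   9.9799]
 [616.0531 304.6665]]
handle ((459.1933898925781, 121.20954132080078), (13.08778190612793, 45.79106140136719), 12.4710693359375) [0.4582 0.1211 0.1681]
```

Chest yaw is about 11.5°. The tool always points down, so I'll grip the carton lightly near its -y end and let it swing to hang, then stand it on the mat. First I move above it.

>>> arm_command(series=[[[-10,-6,-45],0],[[-50,-32,-70],0],[[-92,-58,-70],0],[[-134,-85,-70],0],[[-176,-111,-70],0]], grip=-1)

```text
time_s: 0.6
tool_pos: [0.3744, 0.4254, 0.2643]
tool_rot: [180.0, 0.0, 156.7]
force: [0.7, 0.7, 1.1]
grip_width: 0.0873
grasp_force: 0.0
```

>>> arm_command(series=[[[-42,-26,0],0],[[-84,-53,0],0],[[-126,-80,0],0],[[-168,-106,0],0],[[-210,-133,0],0]])

```text
time_s: 1.1
tool_pos: [0.5145, 0.2201, 0.2641]
tool_rot: [180.0, -0.0, 156.7]
force: [1.7, 0.7, -0.1]
grip_width: 0.087
grasp_force: 0.0
```

>>> arm_command(series=[[[-35,-22,0],0.14],[[-70,-45,0],0.28],[[-70,-45,0],0.42],[[-70,-45,0],0.56],[[-70,-45,0],0.7]])

```text
time_s: 1.6
tool_pos: [0.5603, 0.1524, 0.2638]
tool_rot: [-179.9, -0.0, 116.2]
force: [1.0, 0.2, 0.2]
grip_width: 0.0872
grasp_force: 0.0
```

>>> arm_command(series=[[[0,0,0],0.14],[[0,0,0],0.28],[[0,0,0],0.37],[[0,0,0],0.37],[[0,0,0],0.37]])

```text
time_s: 2.1
tool_pos: [0.5602, 0.1529, 0.2641]
tool_rot: [-180.0, 0.0, 95.5]
force: [-0.0, -1.3, -0.4]
grip_width: 0.0871
grasp_force: 0.0
```

>>> arm_command(series=[[[0,0,35],0],[[0,0,70],0],[[0,0,100],0],[[0,0,117],0],[[0,0,117],0]])

```text
time_s: 2.6
tool_pos: [0.5582, 0.1523, 0.1443]
tool_rot: [-179.7, 0.1, 95.5]
force: [-0.5, 0.5, -0.4]
grip_width: 0.087
grasp_force: 0.0
```

>>> arm_command(series=[[[0,0,0],0],[[0,0,0],0],[[0,0,0],0],[[0,0,0],0],[[0,0,0],0]], grip=1, grip_force=5)

```text
time_s: 3.1
tool_pos: [0.5608, 0.153, 0.148]
tool_rot: [179.9, -0.0, 95.4]
force: [0.7, 0.7, 0.7]
grip_width: 0.055
grasp_force: 0.6
```

>>> arm_command(series=[[[0,0,0],0],[[0,0,0],0],[[0,0,-10],0],[[0,0,-20],0],[[0,0,-30],0]])

```text
time_s: 3.6
tool_pos: [0.5602, 0.153, 0.1781]
tool_rot: [-180.0, -0.0, 95.4]
force: [-0.5, 0.2, -1.0]
grip_width: 0.0499
grasp_force: 5.0
```

>>> arm_command(series=[[[0,0,-15],0],[[0,0,-30],0],[[0,0,-45],0],[[0,0,-60],0],[[0,0,-80],0]])

```text
time_s: 4.1
tool_pos: [0.5601, 0.1528, 0.2583]
tool_rot: [-180.0, 0.0, 95.4]
force: [1.3, -0.9, -3.2]
grip_width: 0.0496
grasp_force: 5.0
```

Run:
```python
from h import *
p,d=snap('side','s1'); cv2.imwrite('pics/s1c.png',cv2.resize(p[90:250,240:440],None,fx=4,fy=3.75,interpolation=cv2.INTER_CUBIC)[:600])
```

```text
(no output)
```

View pics/s1c.png

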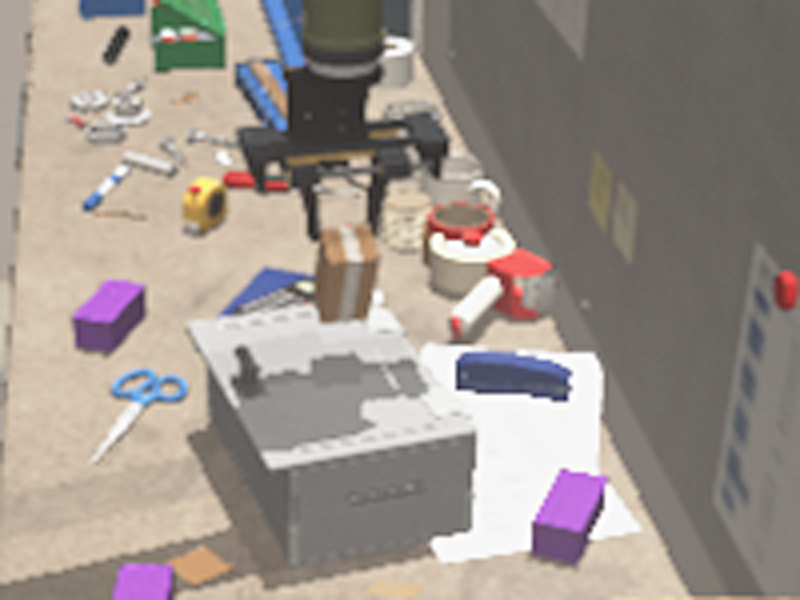

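The carton hangs vertically from the fingers (crop (345,270)). I'll carry it over to the mat.

>>> arm_command(series=[[[0,0,-15],0],[[-10,-2,-30],0],[[-25,-5,-40],0],[[-50,-10,-40],0],[[-80,-15,-40],0]])

```text
time_s: 4.65
tool_pos: [0.5528, 0.0704, 0.298]
tool_rot: [180.0, 0.0, 95.4]
force: [0.2, -0.4, -2.3]
grip_width: 0.0496
grasp_force: 5.0
```

>>> arm_command(series=[[[-32,-6,0],0],[[-64,-12,0],0],[[-96,-18,0],0],[[-128,-25,0],0],[[-160,-31,0],0]])

```text
time_s: 5.15
tool_pos: [0.536, -0.0935, 0.2978]
tool_rot: [-180.0, 0.0, 95.3]
force: [0.6, 0.1, -0.6]
grip_width: 0.0497
grasp_force: 5.0
```

>>> arm_command(series=[[[-32,-6,0],0],[[-64,-12,0],0],[[-96,-18,0],0],[[-128,-25,0],0],[[-155,-30,0],0]])

```text
time_s: 5.65
tool_pos: [0.5198, -0.2512, 0.2979]
tool_rot: [-180.0, 0.0, 95.2]
force: [-0.1, -0.3, -1.7]
grip_width: 0.0499
grasp_force: 5.0
```

>>> arm_command(series=[[[-25,-5,0],0],[[-40,-8,0],0],[[-52,-10,0],0],[[-52,-10,20],0],[[-52,-10,50],0]])

```text
time_s: 6.15
tool_pos: [0.517, -0.3022, 0.2488]
tool_rot: [179.8, 0.1, 95.3]
force: [0.0, 0.3, -2.7]
grip_width: 0.0496
grasp_force: 5.0
```

>>> arm_command(series=[[[0,0,30],0],[[0,0,60],0],[[0,0,90],0],[[0,0,110],0],[[0,0,120],0]])

```text
time_s: 6.65
tool_pos: [0.5153, -0.2997, 0.1254]
tool_rot: [-179.8, -0.1, 95.4]
force: [0.3, -1.0, -1.4]
grip_width: 0.0495
grasp_force: 5.0
```

Run:
```python
from h import *
p,d=snap('side','s2'); cv2.imwrite('pics/s2c.png',cv2.resize(p[180:340,240:440],None,fx=4,fy=3.75,interpolation=cv2.INTER_CUBIC)[:600])
o=env.get_obs();print(o['tool_pos'],o['force'],o['grip_width'])
```

```text
[ 0.51509877 -0.29959731  0.12478941] [-0.6584684  -0.23355716 -2.90528532] 0.049457913980405846
```

View pics/s2c.png

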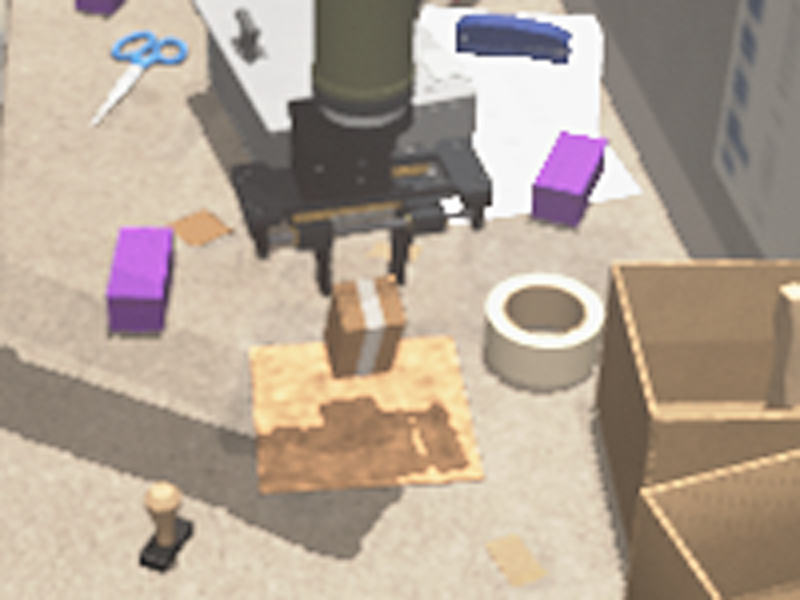

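Run:
```python
from h import *
d=np.load('pics/s2.npy')
pts=[(240+u/4,180+v/3.75) for u in (365,) for v in range(230,400,10)]
for q,w in zip(pts,world('side',d,pts)): print(np.round(q),w.round(3))
```

```text
[331. 241.] [ 0.514 -0.334  0.236]
[331. 244.] [ 0.556 -0.056 -0.   ]
[331. 247.] [ 0.554 -0.07  -0.002]
[331. 249.] [ 0.551 -0.087 -0.001]
[331. 252.] [ 0.549 -0.103 -0.001]
[331. 255.] [ 0.547 -0.116 -0.003]
[331. 257.] [ 0.516 -0.322  0.164]
[331. 260.] [ 0.515 -0.33   0.16 ]
[331. 263.] [ 0.514 -0.339  0.157]
[331. 265.] [ 0.513 -0.346  0.152]
[331. 268.] [ 0.512 -0.352  0.147]
[331. 271.] [ 0.513 -0.348  0.132]
[331. 273.] [ 0.514 -0.339  0.112]
[331. 276.] [ 0.516 -0.328  0.09 ]
[331. 279.] [ 0.517 -0.322  0.073]
[331. 281.] [ 0.526 -0.262  0.003]
[331. 284.] [ 0.525 -0.275  0.003]
```

Depth shows the carton is still leaning about 22° (top towards -y). I'll relax the grip to 3 N so it swings further.

>>> arm_command(series=[[[0,0,0],0],[[0,0,0],0],[[-8,0,0],0],[[8,0,0],0],[[0,0,0],0]], grip_force=3)

```text
time_s: 7.2
tool_pos: [0.518, -0.2982, 0.1281]
tool_rot: [179.9, -0.1, 95.6]
force: [-0.3, 0.7, -1.9]
grip_width: 0.0501
grasp_force: 3.0
```

```bash
cat >> h.py <<'E'
def prof(tag,us=(331,)):
    p,d=snap('side',tag)
    for u in us:
        pts=[(u,v) for v in np.arange(250,292,2)]
        print(np.c_[[q[1] for q in pts],world('side',d,pts).round(3)])
E
python3 -c "
from h import *
prof('s3')"
```

```text
[[ 2.50e+02  5.50e-01 -9.20e-02  0.00e+00]
 [ 2.52e+02  5.48e-01 -1.02e-01 -2.00e-03]
 [ 2.54e+02  5.17e-01 -3.11e-01  1.67e-01]
 [ 2.56e+02  5.16e-01 -3.19e-01  1.66e-01]
 [ 2.58e+02  5.15e-01 -3.25e-01  1.63e-01]
 [ 2.60e+02  5.14e-01 -3.31e-01  1.61e-01]
 [ 2.62e+02  5.14e-01 -3.36e-01  1.57e-01]
 [ 2.64e+02  5.13e-01 -3.42e-01  1.54e-01]
 [ 2.66e+02  5.12e-01 -3.47e-01  1.50e-01]
 [ 2.68e+02  5.12e-01 -3.51e-01  1.45e-01]
 [ 2.70e+02  5.13e-01 -3.44e-01  1.31e-01]
 [ 2.72e+02  5.15e-01 -3.30e-01  1.10e-01]
 [ 2.74e+02  5.16e-01 -3.23e-01  9.40e-02]
 [ 2.76e+02  5.18e-01 -3.10e-01  7.30e-02]
 [ 2.78e+02  5.27e-01 -2.49e-01  6.00e-03]
 [ 2.80e+02  5.27e-01 -2.54e-01  2.00e-03]
 [ 2.82e+02  5.25e-01 -2.63e-01  1.00e-03]
 [ 2.84e+02  5.24e-01 -2.74e-01  3.00e-03]
 [ 2.86e+02  5.22e-01 -2.85e-01  4.00e-03]
 [ 2.88e+02  5.21e-01 -2.93e-01  2.00e-03]
 [ 2.90e+02  5.20e-01 -3.02e-01  2.00e-03]]
```

It leans 29°, with the lowest edge directly below the grip. I'll lower it until that edge touches the mat, then shift towards +y and press down so the base flattens.

>>> arm_command(series=[[[0,0,20],0],[[0,0,35],0],[[0,0,42],0],[[0,0,46],0],[[0,0,47],0]])

```text
time_s: 7.75
tool_pos: [0.5166, -0.3004, 0.08]
tool_rot: [-180.0, 0.0, 95.4]
force: [-0.4, -0.9, -1.8]
grip_width: 0.0494
grasp_force: 3.0
```

>>> arm_command(series=[[[5,0,0],0],[[10,0,1],0],[[16,0,2],0],[[22,0,3],0],[[26,0,4],0]])

```text
time_s: 8.25
tool_pos: [0.5145, -0.2732, 0.0764]
tool_rot: [180.0, -0.0, 95.4]
force: [-0.9, 0.4, -2.1]
grip_width: 0.0497
grasp_force: 3.0
```

```bash
python3 -c "
from h import *
prof('s4')"
```

```text
[[ 2.50e+02  5.50e-01 -9.10e-02 -1.00e-03]
 [ 2.52e+02  5.48e-01 -1.03e-01 -1.00e-03]
 [ 2.54e+02  5.46e-01 -1.16e-01  1.00e-03]
 [ 2.56e+02  5.45e-01 -1.23e-01 -3.00e-03]
 [ 2.58e+02  5.43e-01 -1.39e-01  1.00e-03]
 [ 2.60e+02  5.42e-01 -1.46e-01 -2.00e-03]
 [ 2.62e+02  5.21e-01 -2.88e-01  1.14e-01]
 [ 2.64e+02  5.20e-01 -2.95e-01  1.12e-01]
 [ 2.66e+02  5.19e-01 -3.02e-01  1.10e-01]
 [ 2.68e+02  5.18e-01 -3.08e-01  1.06e-01]
 [ 2.70e+02  5.17e-01 -3.13e-01  1.03e-01]
 [ 2.72e+02  5.16e-01 -3.20e-01  1.01e-01]
 [ 2.74e+02  5.16e-01 -3.25e-01  9.60e-02]
 [ 2.76e+02  5.17e-01 -3.20e-01  8.30e-02]
 [ 2.78e+02  5.18e-01 -3.09e-01  6.40e-02]
 [ 2.80e+02  5.21e-01 -2.95e-01  4.10e-02]
 [ 2.82e+02  5.22e-01 -2.89e-01  2.60e-02]
 [ 2.84e+02  5.23e-01 -2.76e-01  5.00e-03]
 [ 2.86e+02  5.22e-01 -2.84e-01  3.00e-03]
 [ 2.88e+02  5.21e-01 -2.95e-01  4.00e-03]
 [ 2.90e+02  5.20e-01 -3.02e-01  2.00e-03]]
```

It just slid along. I'll press a little harder while shifting.

>>> arm_command(series=[[[0,0,3],0],[[5,0,4],0],[[10,0,5],0],[[16,0,6],0],[[22,0,7],0]])

```text
time_s: 8.8
tool_pos: [0.5126, -0.2516, 0.0696]
tool_rot: [180.0, -0.0, 95.4]
force: [0.7, 0.3, 3.9]
grip_width: 0.0499
grasp_force: 3.0
```

>>> arm_command(series=[[[5,0,1],0],[[10,0,2],0],[[14,0,3],0],[[14,0,4],0],[[14,0,4],0]])

```text
time_s: 9.3
tool_pos: [0.5111, -0.2381, 0.0653]
tool_rot: [180.0, -0.0, 95.4]
force: [0.9, 0.3, 2.9]
grip_width: 0.0502
grasp_force: 3.0
```

```bash
python3 -c "
from h import *
prof('s5')"
```

```text
[[ 2.50e+02  5.50e-01 -9.00e-02 -2.00e-03]
 [ 2.52e+02  5.48e-01 -1.01e-01 -3.00e-03]
 [ 2.54e+02  5.27e-01 -2.47e-01  1.13e-01]
 [ 2.56e+02  5.26e-01 -2.56e-01  1.12e-01]
 [ 2.58e+02  5.24e-01 -2.64e-01  1.10e-01]
 [ 2.60e+02  5.23e-01 -2.73e-01  1.09e-01]
 [ 2.62e+02  5.22e-01 -2.82e-01  1.09e-01]
 [ 2.64e+02  5.21e-01 -2.88e-01  1.06e-01]
 [ 2.66e+02  5.21e-01 -2.92e-01  1.00e-01]
 [ 2.68e+02  5.21e-01 -2.89e-01  8.90e-02]
 [ 2.70e+02  5.21e-01 -2.87e-01  7.80e-02]
 [ 2.72e+02  5.22e-01 -2.83e-01  6.60e-02]
 [ 2.74e+02  5.22e-01 -2.82e-01  5.60e-02]
 [ 2.76e+02  5.22e-01 -2.83e-01  4.70e-02]
 [ 2.78e+02  5.22e-01 -2.82e-01  3.80e-02]
 [ 2.80e+02  5.23e-01 -2.77e-01  2.30e-02]
 [ 2.82e+02  5.23e-01 -2.77e-01  1.40e-02]
 [ 2.84e+02  5.23e-01 -2.77e-01  5.00e-03]
 [ 2.86e+02  5.22e-01 -2.84e-01  3.00e-03]
 [ 2.88e+02  5.21e-01 -2.94e-01  3.00e-03]
 [ 2.90e+02  5.20e-01 -3.02e-01  2.00e-03]]
```

It is nearly upright now (about 6° lean, top at 0.11 m), so it will stand when released. I'll open the gripper and back off upward.

>>> arm_command(series=[[[4,0,0],0],[[4,0,0],0],[[4,0,0],0],[[4,0,0],0],[[4,0,0],0]])

```text
time_s: 9.85
tool_pos: [0.5101, -0.2347, 0.065]
tool_rot: [-180.0, -0.0, 95.4]
force: [-0.3, 1.1, -1.5]
grip_width: 0.0501
grasp_force: 3.0
```

>>> arm_command(series=[[[0,0,0],0],[[0,0,0],0],[[0,0,0],0],[[0,0,0],0],[[0,0,0],0]], grip=-1)

```text
time_s: 10.35
tool_pos: [0.5107, -0.2345, 0.0655]
tool_rot: [180.0, 0.0, 95.4]
force: [0.5, 0.3, 0.3]
grip_width: 0.0816
grasp_force: 0.0
```

>>> arm_command(series=[[[0,0,-20],0],[[0,0,-50],0],[[0,0,-90],0],[[0,0,-130],0],[[0,0,-165],0]])

```text
time_s: 10.85
tool_pos: [0.5107, -0.2347, 0.2326]
tool_rot: [179.9, 0.0, 95.4]
force: [0.8, 0.0, 0.1]
grip_width: 0.0867
grasp_force: 0.0
```

Run:
```python
from h import *
p,d=snap('side','s6')
np.set_printoptions(suppress=True,precision=3)
vv,uu=np.mgrid[235:295,300:365]; W=world('side',d,np.c_[uu.ravel(),vv.ravel()])
m=(W[:,2]>.09)&(W[:,2]<.12); print(cv2.minAreaRect(W[m][:,:2].astype(np.float32)*1000),W[m].mean(0))
```

```text
((512.2251586914062, -251.81356811523438), (50.98362731933594, 47.80537414550781), 6.306239604949951) [ 0.512 -0.259  0.104]
```

The carton stands on the mat at about (0.512,-0.252). While the arm is clear, I'll refine the handle position from the top view.

Run:
```python
from h import *
np.set_printoptions(suppress=True,precision=4)
p,d=snap('top','t1'); g=cv2.cvtColor(p,cv2.COLOR_BGR2GRAY).astype(float)
r=g[205:222,278:304]; print(r.astype(int))
w=np.clip(150-r,0,None); w[w<15]=0
vv,uu=np.mgrid[205:222,278:304]; u,v=(uu*w).sum()/w.sum(),(vv*w).sum()/w.sum()
print(u,v,plane('top',[(u,v)],.171),plane('top',[(u,v)],.164))
c=np.array(p)[160:225,350:420]; cv2.imwrite('pics/t1c.png',cv2.resize(p[150:250,235:435],None,fx=4,fy=4,interpolation=cv2.INTER_CUBIC))
```

```text
[[210 210 211 211 211 211 211 212 212 212 214 215 214 212 211 212 212 212
  213 211 211 212 211 212 212 212]
 [211 211 211 210 210 211 211 213 212 213 215 215 213 212 212 213 211 211
  211 211 212 212 212 212 213 211]
 [211 209 210 210 210 211 212 212 212 213 214 212 212 212 211 211 212 211
  213 213 213 213 212 214 213 212]
 [210 210 210 210 209 211 211 210 211 211 212 211 211 212 212 212 211 210
  212 213 213 213 213 213 214 212]
 [210 212 213 210 210 209 211 210 210 211 210 209 210 211 212 213 212 212
  210 211 212 212 213 213 211 212]
 [210 211 211 212 209 210 211 210 211 210 210 208 209 209 211 201 193 198
  206 211 210 211 212 211 210 210]
 [210 211 212 211 213 211 210 211 212 211 210 200 190 188 188 156 132 151
  190 210 211 210 211 211 210 210]
 [211 211 211 212 213 212 210 202 191 189 189 164 134 123 122 122 120 123
  160 187 203 210 209 210 212 211]
 [211 210 210 211 211 209 198 167 130 126 129 123 123 125 127 127 125 121
  113 124 184 211 209 210 211 212]
 [212 211 210 209 210 209 176 133 126 127 128 127 125 120 113 107 102 100
  104 124 184 212 211 209 209 210]
 [212 211 210 210 210 210 179 137 123 115 109 102  98  93  88  84  84  89
   97 123 184 211 211 210 208 209]
 [209 210 209 210 210 210 187 135 100  92  88  82  77  80  91 106 111 106
  102 140 192 209 209 209 211 213]
 [209 209 208 209 210 210 204 162 105  97 104 109 109 102 124 158 170 162
  152 186 208 209 211 210 209 202]
 [210 208 208 209 211 212 212 191 143 114 131 160 168 157 169 197 210 212
  211 208 202 193 189 184 178 154]
 [211 209 208 211 212 212 212 210 190 157 167 197 209 210 210 208 201 194
  189 178 164 136 111 100 101 105]
 [213 211 211 213 212 211 210 210 210 212 210 206 197 189 184 177 160 131
  103  93 100 105 107 107 105 104]
 [212 212 212 212 214 213 208 203 195 190 183 172 149 118  99  95 100 103
  102 104 104 104 105 105 105 105]]
293.488232074439 216.68035030103997 [[0.4465 0.1047 0.171 ]] [[0.4475 0.105  0.164 ]]
```

View pics/t1c.png

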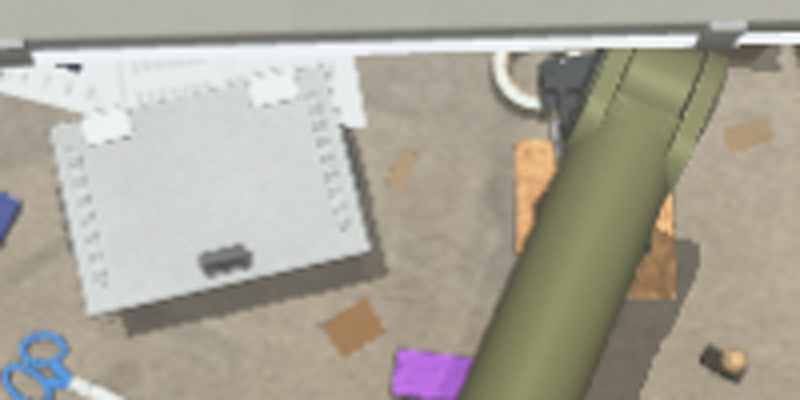

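Run:
```python
from h import *
np.set_printoptions(suppress=True,precision=4)
print(plane('top',[(291.2,213.2),(285,214.3),(297.7,212.1)],.171))
W=world('top',np.load('pics/t1.npy'),[(u,v) for v in range(210,220) for u in (288,291,294)]); print(W.reshape(10,3,3)[:,:,[0,2]].reshape(10,6))
```

```text
[[0.4611 0.1138 0.171 ]
 [0.4572 0.1393 0.171 ]
 [0.465  0.0871 0.171 ]]
[[0.4804 0.1358 0.4802 0.1352 0.4795 0.137 ]
 [0.4763 0.135  0.4759 0.1352 0.475  0.139 ]
 [0.472  0.1351 0.4678 0.1601 0.4665 0.1664]
 [0.4627 0.1686 0.4622 0.1696 0.4617 0.1703]
 [0.4586 0.1682 0.4579 0.1707 0.4577 0.1695]
 [0.4544 0.1687 0.4541 0.1679 0.4585 0.1364]
 [0.4508 0.165  0.4534 0.1448 0.4546 0.1343]
 [0.4501 0.1407 0.4507 0.1345 0.4505 0.1335]
 [0.4466 0.1356 0.4466 0.1335 0.4459 0.136 ]
 [0.4423 0.1364 0.4424 0.1333 0.442  0.134 ]]
```

Handle centre is about (0.460, 0.115, 0.164). Moving above it, turned so the fingers close along chest y.

>>> arm_command(series=[[[30,-2,-15],0],[[75,-4,-15],0],[[120,-6,-15],0],[[165,-8,-15],0],[[205,-10,-15],0]])

```text
time_s: 11.45
tool_pos: [0.4805, -0.0289, 0.2448]
tool_rot: [-180.0, -0.0, 95.5]
force: [-0.2, 0.7, -0.1]
grip_width: 0.0873
grasp_force: 0.0
```

>>> arm_command(series=[[[45,-2,0],0.14],[[90,-5,0],0.28],[[125,-7,0],0.42],[[148,-8,0],0.56],[[148,-8,0],0.7]])

```text
time_s: 11.95
tool_pos: [0.458, 0.1199, 0.2443]
tool_rot: [-179.9, 0.0, 55.4]
force: [-0.9, -0.5, -0.2]
grip_width: 0.0869
grasp_force: 0.0
```

>>> arm_command(series=[[[0,0,0],0.14],[[0,0,0],0.28],[[0,0,0],0.42],[[0,0,0],0.56],[[0,0,0],0.7]])

```text
time_s: 12.45
tool_pos: [0.4591, 0.1152, 0.2445]
tool_rot: [180.0, 0.1, 14.8]
force: [1.9, 0.4, 0.2]
grip_width: 0.0873
grasp_force: 0.0
```

>>> arm_command(series=[[[0,0,0],0.064],[[0,0,0],0.064],[[0,0,0],0.064],[[0,0,0],0.064],[[0,0,0],0.064]])

```text
time_s: 12.95
tool_pos: [0.4595, 0.1153, 0.2453]
tool_rot: [-180.0, 0.0, 11.6]
force: [-0.6, -0.2, -0.1]
grip_width: 0.0869
grasp_force: 0.0
```

>>> arm_command(series=[[[0,0,30],0],[[0,0,60],0],[[0,0,82],0],[[0,0,91],0],[[0,0,91],0]])

```text
time_s: 13.45
tool_pos: [0.4587, 0.115, 0.1534]
tool_rot: [180.0, 0.1, 11.5]
force: [0.0, 0.3, 0.9]
grip_width: 0.0874
grasp_force: 0.0
```

>>> arm_command(series=[[[0,0,0],0],[[0,0,0],0],[[0,0,0],0],[[0,0,0],0],[[0,0,0],0]], grip=1, grip_force=20)

```text
time_s: 13.95
tool_pos: [0.4597, 0.1154, 0.1548]
tool_rot: [-180.0, -0.0, 11.5]
force: [0.4, 0.2, 0.2]
grip_width: 0.0551
grasp_force: 0.0
```

>>> arm_command(series=[[[0,0,0],0],[[0,0,0],0],[[0,0,0],0],[[0,0,0],0],[[0,0,0],0]])

```text
time_s: 14.45
tool_pos: [0.4595, 0.1153, 0.1543]
tool_rot: [-180.0, -0.0, 11.5]
force: [0.2, 0.0, 0.3]
grip_width: 0.0148
grasp_force: 0.0
```

It closed to 15 mm without contact, so the fingers missed the bar. I'll look.

Run:
```python
from h import *
p,d=snap('side','s7'); cv2.imwrite('pics/s7c.png',cv2.resize(p[120:240,250:400],None,fx=5,fy=5,interpolation=cv2.INTER_CUBIC))
o=env.get_obs();print(o['tool_pos'],o['force'],o['grip_width'],o['grasp_force'])
```

```text
[0.45950784 0.11522701 0.15434308] [-0.31961357 -0.43335681  1.09446188] 0.01103096308655871 0.0
```

View pics/s7c.png

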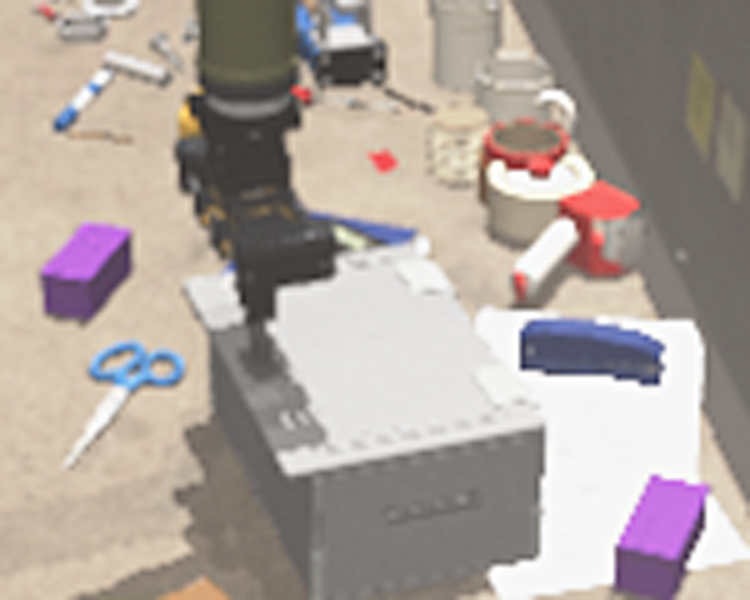

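Run:
```python
from h import *
np.set_printoptions(suppress=True,precision=3)
for f in ('s0','s7'):
    d=np.load(f'pics/{f}.npy'); print(f)
    for v in range(174,198,2):
        us=range(294,312,2); W=world('side',d,[(u,v) for u in us]); print(v,' '.join('%d,%d,%d'%tuple(w*1000) for w in W))
```

```text
s0
174 451,512,-4 459,478,14 468,465,21 465,266,133 474,267,132 482,265,132 491,264,132 499,257,135 507,257,134
176 439,251,133 447,250,133 456,250,133 464,248,133 472,247,133 481,245,134 489,248,132 498,244,133 506,247,130
178 438,235,133 446,235,132 454,235,132 463,235,131 471,230,134 479,229,133 488,229,132 496,231,131 505,229,132
180 437,220,132 445,219,132 453,218,132 461,217,132 470,218,131 478,212,133 486,211,133 494,209,134 503,210,133
182 436,206,131 444,205,131 452,201,132 460,195,135 468,201,131 477,200,131 485,198,132 493,197,132 501,195,132
184 434,187,132 442,185,133 450,180,135 455,126,167 463,121,169 475,181,132 483,180,133 491,179,133 499,177,133
186 433,169,134 441,168,134 449,168,133 454,115,164 462,108,168 474,165,133 482,168,130 490,166,131 498,160,134
188 432,156,132 440,152,134 448,153,133 456,144,137 460,95,167 468,95,166 480,149,132 488,146,134 496,149,131
190 431,143,130 439,138,133 447,135,134 454,129,137 461,107,150 468,92,159 479,133,133 487,132,133 495,129,134
192 434,219,74 438,123,133 445,118,135 453,116,136 461,106,142 469,111,138 477,115,135 486,120,
[... 837 characters left out ...]
02,180 483,176,135 491,177,134 499,178,133
186 433,173,131 441,172,131 449,166,134 454,118,162 462,109,167 473,161,135 482,164,133 490,167,131 498,163,132
188 432,158,131 440,156,131 448,155,131 455,137,142 461,96,166 468,93,168 481,153,130 488,148,132 497,151,130
190 431,143,130 439,140,132 447,138,132 454,126,139 461,104,152 468,93,158 479,131,134 487,135,131 495,137,129
192 434,223,71 438,126,131 446,123,132 453,112,138 461,106,142 469,111,138 478,120,131 486,120,131 493,114,134
194 434,226,59 437,116,128 445,107,133 452,104,134 460,102,135 468,103,133 476,104,132 484,103,132 492,100,133
196 433,224,50 440,192,70 444,95,131 451,96,130 459,88,134 467,88,134 475,92,131 482,88,132 490,85,134
```

The fingers appear to end just above the bar, higher than the stated TCP offset implies; the high carton grip fits that too. I'll check tip height against TCP in saved depth s6.

Run:
```python
from h import *
np.set_printoptions(suppress=True,precision=3)
for f,tcp in (('s6',(.511,-.235,.2326)),):
    d=np.load(f'pics/{f}.npy'); vv,uu=np.mgrid[190:270,285:375]; W=world('side',d,np.c_[uu.ravel(),vv.ravel()])
    m=(abs(W[:,0]-tcp[0])<.08)&(abs(W[:,1]-tcp[1])<.05)&(W[:,2]>.13)&(W[:,2]<.3)
    A=W[m]; print(len(A))
    for z in np.arange(.2,.3,.01):
        B=A[(A[:,2]>=z)&(A[:,2]<z+.01)]
        if len(B): print(round(z,3),len(B),B.min(0),B.max(0), [np.round(B[s].mean(0),3) for s in (B[:,0]<tcp[0],B[:,0]>=tcp[0]) if s.any()])
```

```text
97
0.25 4 [ 0.462 -0.25   0.258] [ 0.562 -0.238  0.26 ] [array([ 0.464, -0.25 ,  0.259]), array([ 0.56 , -0.238,  0.258])]
0.26 20 [ 0.458 -0.252  0.261] [ 0.565 -0.224  0.269] [array([ 0.461, -0.245,  0.265]), array([ 0.559, -0.236,  0.265])]
0.27 26 [ 0.458 -0.252  0.27 ] [ 0.564 -0.224  0.28 ] [array([ 0.462, -0.245,  0.275]), array([ 0.558, -0.236,  0.275])]
0.28 20 [ 0.46  -0.251  0.28 ] [ 0.564 -0.221  0.29 ] [array([ 0.463, -0.249,  0.285]), array([ 0.558, -0.235,  0.285])]
0.29 27 [ 0.457 -0.252  0.29 ] [ 0.567 -0.219  0.3  ] [array([ 0.462, -0.25 ,  0.296]), array([ 0.56 , -0.238,  0.295])]
```

The tips really sit about 25 mm above the reported TCP, 33 mm off the spec in z. I'll open, then go 34 mm lower and regrasp.

>>> arm_command(series=[[[0,0,-15],0],[[0,0,-15],0],[[0,0,-15],0],[[0,0,-15],0],[[0,0,-15],0]], grip=-1)

```text
time_s: 15.0
tool_pos: [0.4592, 0.1152, 0.1688]
tool_rot: [180.0, 0.0, 11.5]
force: [-0.8, 0.0, -0.4]
grip_width: 0.0431
grasp_force: 0.0
```

>>> arm_command(series=[[[0,0,0],0],[[0,0,0],0],[[0,0,0],0],[[0,0,0],0],[[0,0,0],0]])

```text
time_s: 15.5
tool_pos: [0.4595, 0.1153, 0.1694]
tool_rot: [-180.0, -0.0, 11.5]
force: [0.3, -0.3, -0.8]
grip_width: 0.082
grasp_force: 0.0
```

>>> arm_command(series=[[[0,0,15],0],[[0,0,30],0],[[0,0,40],0],[[0,0,45],0],[[0,0,49],0]])

```text
time_s: 16.0
tool_pos: [0.4596, 0.1153, 0.1202]
tool_rot: [-180.0, -0.0, 11.5]
force: [-0.0, 0.2, -1.1]
grip_width: 0.0869
grasp_force: 0.0
```

>>> arm_command(series=[[[0,0,0],0],[[0,0,0],0],[[0,0,0],0],[[0,0,0],0],[[0,0,0],0]], grip=1)

```text
time_s: 16.5
tool_pos: [0.4597, 0.1153, 0.1206]
tool_rot: [-180.0, -0.0, 11.5]
force: [0.4, 0.3, 0.5]
grip_width: 0.0551
grasp_force: 0.0
```

>>> arm_command(series=[[[0,0,0],0],[[0,0,0],0],[[0,0,0],0],[[0,0,0],0],[[0,0,0],0]])

```text
time_s: 17.0
tool_pos: [0.4595, 0.116, 0.1205]
tool_rot: [-179.9, -0.0, 11.5]
force: [-0.3, 3.5, 1.7]
grip_width: 0.0498
grasp_force: 20.0
```

The bar is gripped (50 mm). Now I swing the lid along its arc.

>>> arm_command(series=[[[4,0,-16],0],[[10,0,-31],0],[[17,0,-46],0],[[25,0,-61],0],[[34,0,-74],0]])

```text
time_s: 17.5
tool_pos: [0.4918, 0.1227, 0.1938]
tool_rot: [-180.0, 0.1, 11.6]
force: [0.1, 4.1, -5.2]
grip_width: 0.0498
grasp_force: 20.0
```

>>> arm_command(series=[[[11,0,-13],0],[[22,0,-24],0],[[35,0,-35],0],[[48,0,-45],0],[[62,0,-53],0]])

```text
time_s: 18.0
tool_pos: [0.5522, 0.1352, 0.247]
tool_rot: [-179.9, 0.2, 11.6]
force: [-4.1, 3.1, 0.2]
grip_width: 0.0497
grasp_force: 20.0
```

>>> arm_command(series=[[[15,0,-7],0],[[30,0,-13],0],[[46,0,-17],0],[[63,0,-20],0],[[79,0,-22],0]])

```text
time_s: 18.5
tool_pos: [0.6308, 0.1515, 0.2698]
tool_rot: [-179.9, 0.1, 11.6]
force: [-2.4, 3.0, 0.3]
grip_width: 0.0498
grasp_force: 20.0
```

>>> arm_command(series=[[[17,0,0],0],[[33,0,1],0],[[49,0,4],0],[[65,0,8],0],[[81,0,14],0]])

```text
time_s: 19.0
tool_pos: [0.7115, 0.1682, 0.2566]
tool_rot: [-179.9, -0.2, 11.6]
force: [0.1, 4.1, 5.0]
grip_width: 0.05
grasp_force: 20.0
```

I'll follow the lid nearly to its stop before releasing, so it can't swing onto the fingers.

>>> arm_command(series=[[[8,0,4],0],[[16,0,8],0],[[25,0,12],0],[[25,0,12],0],[[25,0,12],0]])

```text
time_s: 19.5
tool_pos: [0.7362, 0.1733, 0.244]
tool_rot: [-179.9, -0.2, 11.6]
force: [1.5, 4.8, 5.3]
grip_width: 0.0494
grasp_force: 20.0
```

>>> arm_command(series=[[[0,0,0],0],[[0,0,0],0],[[0,0,0],0],[[0,0,0],0],[[0,0,0],0]], grip=-1)

```text
time_s: 20.0
tool_pos: [0.7347, 0.1706, 0.243]
tool_rot: [180.0, 0.0, 11.5]
force: [0.3, -0.3, 0.1]
grip_width: 0.0812
grasp_force: 0.0
```

>>> arm_command(series=[[[0,0,0],0],[[0,0,0],0],[[2,0,-10],0],[[4,0,-25],0],[[4,0,-45],0]])

```text
time_s: 20.5
tool_pos: [0.7386, 0.1721, 0.2886]
tool_rot: [180.0, 0.1, 11.5]
force: [-0.1, -0.3, -0.7]
grip_width: 0.0869
grasp_force: 0.0
```

>>> arm_command(series=[[[0,0,-25],0],[[0,0,-50],0],[[0,0,-75],0],[[0,0,-100],0],[[0,0,-100],0]])

```text
time_s: 21.0
tool_pos: [0.7398, 0.1721, 0.3937]
tool_rot: [180.0, -0.5, 11.5]
force: [-0.7, 0.3, 0.7]
grip_width: 0.0872
grasp_force: 0.0
```

Run:
```python
from h import *
p,d=snap('side','s8'); cv2.imwrite('pics/s8c.png',cv2.resize(p[100:300,230:430],None,fx=3,fy=3,interpolation=cv2.INTER_CUBIC))
o=env.get_obs();print(o['tool_pos'],o['force'],o['grip_width'],o['qpos'])
```

```text
[0.73957804 0.17204333 0.39126722] [-3.52653333e-01  4.40333871e-04 -5.27895871e-01] 0.08691473322029232 [-22.56516232  35.37263361  18.12135986  38.07161693 -10.87357099
 107.33040865 -89.44048103]
```

View pics/s8c.png

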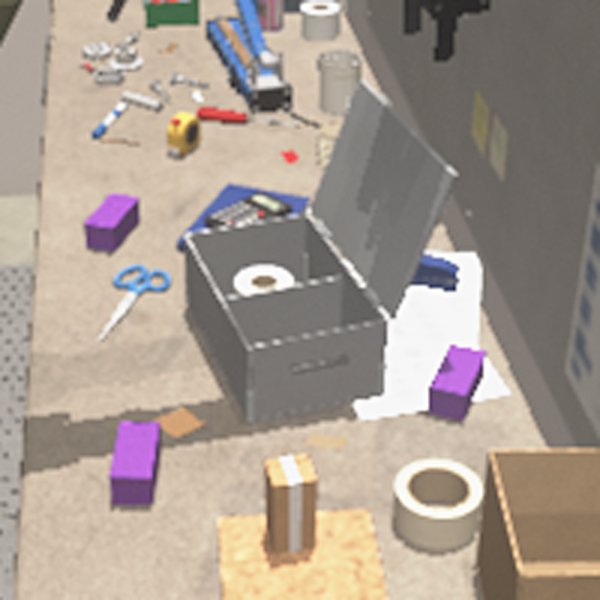

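The lid rests open at its stop and the carton stands on the mat (crop (290,505)). Measuring the carton.

Run:
```python
from h import *
np.set_printoptions(suppress=True,precision=4)
p,dt=snap('top','t2'); ds=np.load('pics/s8.npy')
for n,d,(v0,v1,u0,u1) in (('top',dt,(185,225,350,400)),('side',ds,(240,295,300,350))):
    vv,uu=np.mgrid[v0:v1,u0:u1]; W=world(n,d,np.c_[uu.ravel(),vv.ravel()])
    m=(W[:,2]>.1)&(W[:,2]<.12)&(abs(W[:,0]-.51)<.1)&(abs(W[:,1]+.25)<.1); print(n,m.sum(),W[m].mean(0), cv2.minAreaRect(W[m][:,:2].astype(np.float32)*1000))
# chest rim in top
vv,uu=np.mgrid[160:240,240:335]; W=world('top',dt,np.c_[uu.ravel(),vv.ravel()]); m=(W[:,2]>.112)&(W[:,2]<.128)
print('rim',m.sum(),cv2.minAreaRect(W[m][:,:2].astype(np.float32)*1000))
```

```text
top 122 [ 0.5092 -0.247   0.108 ] ((510.5292663574219, -247.07257080078125), (49.60020065307617, 45.98577117919922), 7.364897727966309)
side 154 [ 0.5119 -0.2557  0.1067] ((513.187255859375, -253.10223388671875), (50.874393463134766, 45.38521957397461), 6.805607795715332)
rim 183 ((550.3726196289062, 134.16976928710938), (199.45367431640625, 303.8132629394531), 11.905467987060547)
```

Carton at (0.511,-0.249), its 50 mm side at 7°. Moving there.

>>> arm_command(series=[[[-28,33,0],0],[[-56,67,0],0],[[-84,100,20],0],[[-112,134,40],0],[[-140,167,60],0]])

```text
time_s: 21.6
tool_pos: [0.633, -0.0209, 0.3263]
tool_rot: [-180.0, 0.1, 11.5]
force: [0.7, -0.2, -0.2]
grip_width: 0.087
grasp_force: 0.0
```

>>> arm_command(series=[[[-28,33,10],-0.14],[[-56,67,20],-0.28],[[-84,100,30],-0.42],[[-112,134,40],-0.56],[[-140,167,50],-0.7]])

```text
time_s: 22.1
tool_pos: [0.529, -0.2121, 0.2766]
tool_rot: [-179.9, 0.0, 52.0]
force: [-0.1, -0.3, 0.4]
grip_width: 0.0868
grasp_force: 0.0
```

>>> arm_command(series=[[[0,0,0],-0.14],[[0,0,0],-0.28],[[0,0,0],-0.42],[[0,0,0],-0.56],[[0,0,0],-0.7]])

```text
time_s: 22.6
tool_pos: [0.5301, -0.2106, 0.2768]
tool_rot: [-179.9, -0.1, 92.1]
force: [0.8, -0.0, 0.2]
grip_width: 0.087
grasp_force: 0.0
```

>>> arm_command(series=[[[0,0,0],-0.09],[[0,0,0],-0.09],[[0,0,0],-0.09],[[0,0,0],-0.09],[[0,0,0],-0.09]])

```text
time_s: 23.1
tool_pos: [0.5309, -0.2109, 0.2781]
tool_rot: [-180.0, -0.0, 96.8]
force: [-0.1, 0.2, 0.5]
grip_width: 0.0871
grasp_force: 0.0
```

>>> arm_command(series=[[[-18,-12,20],0],[[-35,-24,50],0],[[-35,-24,90],0],[[-35,-24,120],0],[[-35,-24,140],0]])

```text
time_s: 23.6
tool_pos: [0.51, -0.2482, 0.1358]
tool_rot: [-179.9, -0.1, 96.8]
force: [0.0, 0.2, 0.3]
grip_width: 0.0868
grasp_force: 0.0
```

>>> arm_command(series=[[[0,0,25],0],[[0,0,50],0],[[0,0,75],0],[[0,0,90],0],[[0,0,95],0]])

```text
time_s: 24.1
tool_pos: [0.5103, -0.2481, 0.0417]
tool_rot: [-179.9, -0.1, 96.9]
force: [-0.3, -0.6, -0.1]
grip_width: 0.0872
grasp_force: 0.0
```

>>> arm_command(series=[[[0,0,0],0],[[0,0,0],0],[[0,0,0],0],[[0,0,0],0],[[0,0,0],0]], grip=1, grip_force=15)

```text
time_s: 24.6
tool_pos: [0.5118, -0.2487, 0.044]
tool_rot: [179.9, 0.0, 96.9]
force: [-0.3, 0.9, 0.3]
grip_width: 0.055
grasp_force: 0.0
```

>>> arm_command(series=[[[0,0,0],0],[[0,0,0],0],[[0,0,0],0],[[0,0,0],0],[[0,0,0],0]])

```text
time_s: 25.1
tool_pos: [0.5117, -0.2487, 0.0438]
tool_rot: [180.0, 0.0, 96.9]
force: [-1.2, -1.0, 4.7]
grip_width: 0.0501
grasp_force: 14.9
```

>>> arm_command(series=[[[0,0,-15],0],[[0,0,-45],0],[[0,0,-85],0],[[0,0,-125],0],[[0,0,-160],0]])

```text
time_s: 25.6
tool_pos: [0.5111, -0.2488, 0.2057]
tool_rot: [180.0, 0.0, 96.9]
force: [-0.1, 0.1, -2.9]
grip_width: 0.0499
grasp_force: 14.9
```

>>> arm_command(series=[[[15,4,-5],0],[[45,10,-10],0],[[80,18,-10],0],[[115,27,-10],0],[[150,35,-10],0]])

```text
time_s: 26.1
tool_pos: [0.5278, -0.0943, 0.2136]
tool_rot: [-180.0, 0.0, 96.8]
force: [-0.2, -0.8, -2.4]
grip_width: 0.05
grasp_force: 14.9
```

>>> arm_command(series=[[[35,8,0],0],[[70,16,0],0],[[105,24,0],0],[[135,31,0],-0.04],[[150,35,0],-0.085]])

```text
time_s: 26.6
tool_pos: [0.5447, 0.0613, 0.2133]
tool_rot: [-180.0, -0.1, 102.2]
force: [-0.2, 0.3, -2.1]
grip_width: 0.0501
grasp_force: 14.9
```

Run:
```python
from h import *
p,d=snap('side','s9'); cv2.imwrite('pics/s9c.png',cv2.resize(p[100:250,250:400],None,fx=4,fy=4,interpolation=cv2.INTER_CUBIC))
o=env.get_obs();print(o['tool_pos'],o['tool_rot'],o['force'],o['grip_width'])
```

```text
[0.54496364 0.06295726 0.21318508] [ 1.79992746e+02 -1.07355871e-01  1.02394849e+02] [-0.06703218  2.73757495 -0.99058216] 0.05002632173210491
```

View pics/s9c.png

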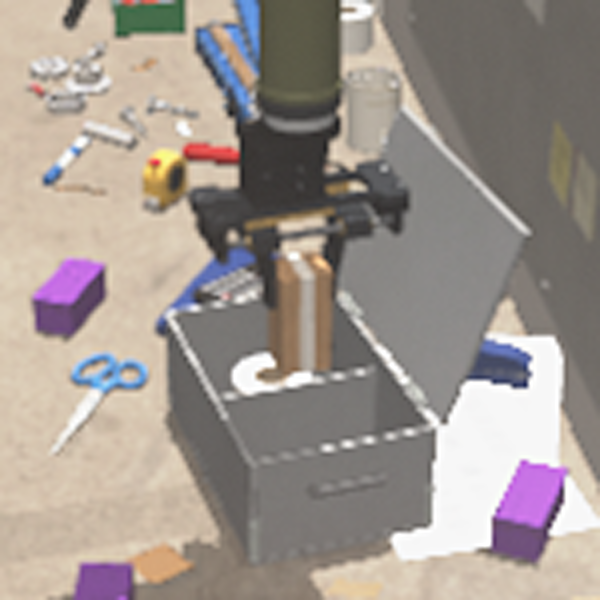

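The carton hangs upright over the front-right bay. Lowering it in.

>>> arm_command(series=[[[0,0,25],0],[[0,0,50],0],[[0,0,80],0],[[0,0,110],0],[[0,0,135],0]])

```text
time_s: 27.15
tool_pos: [0.5445, 0.055, 0.0768]
tool_rot: [-179.9, 0.1, 101.6]
force: [0.1, 0.6, -1.4]
grip_width: 0.0497
grasp_force: 14.9
```

>>> arm_command(series=[[[0,0,10],0],[[0,0,18],0],[[0,0,24],0],[[0,0,28],0],[[0,0,30],0]])

```text
time_s: 27.65
tool_pos: [0.5455, 0.0576, 0.0488]
tool_rot: [179.9, 0.0, 101.8]
force: [0.9, -0.3, -2.4]
grip_width: 0.0497
grasp_force: 14.9
```

>>> arm_command(series=[[[0,0,0],0],[[0,0,1],0],[[0,0,1],0],[[0,0,2],0],[[0,0,2],0]])

```text
time_s: 28.15
tool_pos: [0.5449, 0.0576, 0.0464]
tool_rot: [180.0, -0.0, 101.8]
force: [0.6, 0.6, -1.5]
grip_width: 0.05
grasp_force: 14.9
```

>>> arm_command(series=[[[0,0,1],0],[[0,0,1.5],0],[[0,0,2],0],[[0,0,2],0],[[0,0,2],0]], grip_force=6)

```text
time_s: 28.65
tool_pos: [0.5452, 0.0576, 0.0457]
tool_rot: [180.0, -0.0, 101.7]
force: [-2.3, -0.3, 7.5]
grip_width: 0.0502
grasp_force: 6.0
```

>>> arm_command(series=[[[0,0,0],0],[[0,0,0],0],[[0,0,0],0],[[0,0,0],0],[[0,0,0],0]], grip=-1)

```text
time_s: 29.15
tool_pos: [0.545, 0.0576, 0.0442]
tool_rot: [-180.0, -0.0, 101.7]
force: [0.4, 0.1, -0.9]
grip_width: 0.0816
grasp_force: 0.0
```

>>> arm_command(series=[[[0,0,0],0],[[0,0,0],0],[[0,0,-10],0],[[0,0,-25],0],[[0,0,-50],0]])

```text
time_s: 29.65
tool_pos: [0.5442, 0.0574, 0.0949]
tool_rot: [-179.9, -0.0, 101.7]
force: [-0.1, 0.4, -0.3]
grip_width: 0.0864
grasp_force: 0.0
```

>>> arm_command(series=[[[0,0,-35],0],[[0,0,-70],0],[[0,0,-110],0],[[0,0,-150],0],[[0,0,-150],0]])

```text
time_s: 30.15
tool_pos: [0.5486, 0.058, 0.2527]
tool_rot: [179.2, 0.0, 101.7]
force: [1.6, 0.4, 0.2]
grip_width: 0.0869
grasp_force: 0.0
```

>>> arm_command(series=[[[-30,0,0],0],[[-70,0,0],0],[[-110,0,0],0],[[-150,0,0],0],[[-180,0,0],0]])

```text
time_s: 30.65
tool_pos: [0.5815, -0.1219, 0.2453]
tool_rot: [179.9, 0.1, 101.6]
force: [0.5, -0.2, -0.0]
grip_width: 0.087
grasp_force: 0.0
```

Run:
```python
from h import *
np.set_printoptions(suppress=True,precision=4)
p,dt=snap('top','t3')
vv,uu=np.mgrid[170:235,270:330]; W=world('top',dt,np.c_[uu.ravel(),vv.ravel()]); C=(W[:,:2]-[.549,.134])@np.array([[.979,-.2045],[.2045,.979]])
m=(abs(C[:,0])<.085)&(C[:,1]>-.14)&(C[:,1]<-.01)&(W[:,2]>.07); print(m.sum(),C[m].mean(0),np.median(W[m][:,2]),np.ptp(W[m][:,2]),cv2.minAreaRect(C[m].astype(np.float32)*1000))
p,d=snap('side','s10'); cv2.imwrite('pics/s10c.png',cv2.resize(p[100:250,250:400],None,fx=4,fy=4,interpolation=cv2.INTER_CUBIC))
```

```text
136 [-0.0249 -0.0726] 0.11008790574812621 0.04658346886823894 ((-47.36605453491211, -86.50563049316406), (114.2037353515625, 54.792503356933594), 30.75168228149414)
```

View pics/s10c.png

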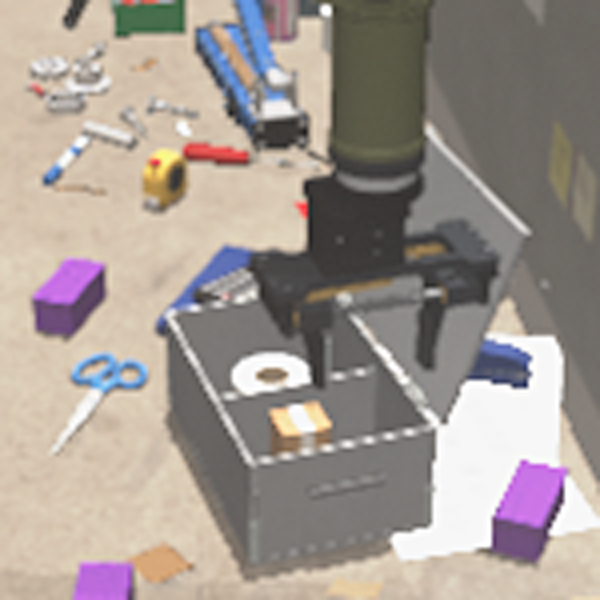

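The carton stands on end in the empty bay (crop (300,430), top at 0.110 m), the lid is open, and the robot is clear of everything. Handing in.

```bash
python3 -c "
from cell import env
print(env.sign_off())"
```

```text
the job is handed in; nothing more can be done
None
```

The job is handed in, with no verdict shown: the carton stands on end in the empty bay, the lid is open on its stop, and the tape roll and stamp were not touched.

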